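# Load the board tester and work its pedal

### The arm

A 6-joint arm with a two-finger parallel gripper is mounted at the origin on the work surface. World frame = base frame: x ahead of the robot, y to its left, z up, the work surface at z = 0. Lengths are in m, angles in degrees, forces in N, time in s.
With the tool pointing down it reaches from about 0.4 to 0.825 m from the base axis. Payload 7 kg.
Tool frame: the origin (TCP) lies midway between the tips of the shut fingers; the grasp point (between the pads) lies 19 mm behind it; z points along the fingers, y is the line along which they close (so a half turn about z gives the same grasp; the last joint's range is limited). The gripper opens to 88 mm and grips with 3 to 60 N. Pads are 19 mm wide; open, the fingers measure 130 mm over their backs; the gripper's body (78 mm by 193 mm) begins 47 mm behind the grasp point.
Start: joints at [-58.264, 20.546, 0.682, 0, -70.136, -16.507], TCP at [0.177, -0.651, 0.227] pointing down, gripper open.
Joint ranges: [-176.03, 176.03], [-82.01, 121.73], [-58.28, 71.71], [-173.87, 95.51], [-174.79, -0.11], [-173.66, 173.66]. Speed limits (degrees/s): [136.94, 136.94, 172.46, 180, 180, 180].

### API

Orientations are given as [roll, pitch, yaw] about the fixed x, y, z axes, in that order (R = Rz(yaw) Ry(pitch) Rx(roll)).
In Python, from plant import get_state, optics, order gives the robot as it stands. The module is installed in compiled form; this text tells all that it offers.
- The arm moves only by the tool send_rows, never from a script. Its argument "moves" is a list of rows, each an object with "slide": the shift along the tool's x, y, z as a fraction of full scale, a list of three; "turn": the turn about the tool's z as a fraction of full scale; "gripper": the opening, from 0 (shut) to 1 (fully open). A call has exactly 5 rows; each row is the pose to reach, as a shift and turn from the pose commanded when the call began, along the tool's axes at that moment; what a row does not reach only later rows make up. Full scale, the value 1, is 150 mm for a shift and 90 degrees for a turn. A row lasts 1/12 s, in which the tool goes at most 41.7 mm and 7.16 degrees, less where a joint would pass 70% of its speed; a pose out of reach is approached as far as the arm can. A call with a number of a shift or a turn outside -1 to 1 is refused whole. A call with a gripper value outside its range is refused whole. The fingers move at their own pace and stop on an object; "newtons" is the grip in N (left out, the last holds). Time passes only in rows, so rows that repeat a pose let the fingers close, or fill a call up. It gives the time, the measured TCP pose, the force, the opening and the grip force at its end, in the units of the state.
- get_state(): the state, without advancing time (a new reading comes with each control period).
- optics.capture(name): name is "side" or "top"; returns a dict with "img" (384x512x3 uint8, red, green, blue), "intrinsics" (3x3 intrinsics, pixels), "origin" and "attitude" of the camera in the world. Camera axes: x right, y down, z forward; pixel columns grow to the right and rows downward; lengths in m; the calibration is good to about 2 mm. A picture is of the moment at which its call begins. There is no depth.
- order.close_job(): hands the job in; it is judged then, once.
Trained networks look in the newest picture that a camera, given by its name, has taken for a name from the list of things; names that differ only in an ending like _2 or _b are one class to them, and where a whole thing is asked for, a point or a joint stands for the part that bears it (a point fixed in the world has none). Each returns a list of dicts, best first, with "p" (0 to 1); they miss things now and then, are a little off and sometimes report something else, mostly with a low value. They report only what shows in the picture. A call takes as long as a camera call. They do not tell look-alikes from the thing itself.
- optics.look_for(camera, name): "location" ([x, y, z] in m, in world coordinates, good to about 4 mm: the middle of the surface that is visible of it).
The state is a dict: "time_s": time; "joints": joint angles; "qd": joint speeds; "joint_torque": joint torques, N m; "tcp_pos": TCP position; "eef_rot": TCP orientation; "contact_force": force on the tool from outside, world axes, zero at the start; "moment": the same for the moment, N m; "gripper_width": finger opening in m; "gripper_force": force on a finger pad.
Only numpy, scipy, OpenCV 4.12 (cv2) and the standard library are available. Lean on these libraries where they do the work, as an engineer would, in place of code of your own. Each camera call takes 0.05 s, during which the arm holds its last target. There are 200 camera calls.

### The job

Push the orange board carrier along the tester's rails until it is fully home against the end stop under the probe head. Then press the yellow spring pedal all the way down to its stop, hold it there for a full second so that the probes test the board, and let it come back up. Do not press the pedal before the carrier is home, and leave everything else on the bench where it is.

Things in the scene. Friction and masses are not known exactly. Their poses are not given: they have to be found in the camera images.
- tester: Red-brown bench tester fixed to the table, 310 mm long (x from -175 to +135 mm), 170 wide; origin on the table, +x = the push-in direction. Bed 30 mm above the table between two rails (10 mm high, 115 mm apart) ending at a steel stop. A bridge with a clear probe head, top 176 mm high, spans x = +22 to +132; the bed before it is open above. The head sinks while the pedal is pressed.
- nest (a point): Where the carrier's origin lies when it is fully home: on the tester's bed, at x = +20 mm of the tester, 30 mm above the table; axes as the tester's.
- carrier: Loose orange carrier, 150 (x) x 110 x 12 mm, 350 g, holding a green display board; starts 55 to 95 mm short of home. Origin: centre of its underside, +x towards the end stop. At its rear (x = -75 to -65 mm) a lip 80 mm wide rises to 32 mm above the bed: push its rear face at x = -75 mm. When home, 77 mm of it still sticks out before the bridge.
- pedal_base: Dark steel foot plate of the pedal, 210 x 120 mm, 12 mm thick, fixed to the table; origin at its centre on the table. The pedal's hinge lies along its y axis at x = +80 mm, 42 mm above the table; the yellow tread runs from there towards -x and its free end is raised.
- pedal_pad (a point): Point on the black rubber top of the yellow tread (tread 160 x 80 mm, rubber 85 x 70 mm), on its middle line, 120 mm from the hinge, where to press. When the pedal is fully down the tread is level and this point is 55 mm above the table, at x = -40 mm of pedal_base. About 8 N there holds it down.
- pedal (a joint): Pedal angle: 0 released (tread raised by 0.30 rad), 0.30 fully down on its stop; a spring brings it back.
- board_stack: Bystander: loose stack of four green display boards, 142 x 104 mm, 45 mm high; origin at the centre of its underside.
- bottle: Bystander: blue bottle, 60 mm diameter, 150 mm high; origin at the centre of its underside.
- screwdriver: Bystander: screwdriver, 190 mm long, lying between the tester and the pedal, along its own x, handle 30 mm thick at most; origin on the table under it.
Not all that is in view belongs to the job. What is meant by the carrier is not blue or red, and is the smaller of those in its own colour.

How it is judged (in metres and radians):
On the way, in this order (a step that is already met when the one before it is completed fails the run):
1. the carrier is fully home against the end stop, with the pedal up (x of carrier in the frame of nest between -0.004 and 0.004 m and z of carrier in the frame of nest below 0.004 m and angle between the x axis of carrier and the x axis of nest, either way round below 0.06 rad and value of joint pedal below 0.05 rad), for 0.2 s.
2. the pedal is held down on its stop with the carrier home (x of carrier in the frame of nest between -0.004 and 0.004 m and z of carrier in the frame of nest below 0.004 m and angle between the x axis of carrier and the x axis of nest, either way round below 0.06 rad and value of joint pedal above 0.27 rad), for 0.8 s.
At the end, for the whole second after the job is handed in: The carrier lies at rest flat on the bed, within 4 mm of fully home and straight within 0.06 rad; the pedal has been held down (over 0.27 rad) for at least 0.8 s with the carrier home and is back up (under 0.03 rad); the three bystanders lie within 30 mm of where they started (x of carrier in the frame of nest between -0.004 and 0.004 m and z of carrier in the frame of nest below 0.004 m and angle between the x axis of carrier and the x axis of nest, either way round below 0.06 rad and value of joint pedal below 0.03 rad and linear speed of carrier below 0.01 m/s and distance of each of board_stack, bottle, screwdriver from where it was at the start of the episode below 0.03 m); the robot touches nothing.
It fails at once if the pedal is pressed (over 0.08 rad) while the carrier is not home (value of joint pedal above 0.08 rad and not (x of carrier in the frame of nest between -0.004 and 0.004 m and z of carrier in the frame of nest below 0.004 m and angle between the x axis of carrier and the x axis of nest, either way round below 0.06 rad)).
It fails at once if a bystander (board stack, bottle, screwdriver) is moved by more than 30 mm (distance of any of board_stack, bottle, screwdriver from where it was at the start of the episode above 0.03 m).
It also fails if it takes over 48 s, if anything falls off the work surface, if the arm or the gripper's body presses on something with over 40 N, if the wrist force passes 120 N, or if a joint passes its speed limit or range.

## Working session

There is one attempt and no reset: what is moved stays moved. The work goes in short steps, Python scripts to look and compute and a tool call to move; the robot and the scene stay as the last step left them, time stands still between calls to the robot, and variables do not carry over. Pictures are saved under pics/ and viewed, at most 10 in all, crops included, and the job is handed in when it is done.

Besides the shell and the picture viewer there is one more tool, called after ">>>" as name(argument=value, ...) on one line, values as JSON. send_rows: Moves the arm, as the interface text tells. Shift numbers are shares of 150 mm and turn numbers shares of 90 degrees, none past 1 either way. Its arguments: {"type":"object","properties":{"moves":{"type":"array"},"newtons":{"type":"number"}},"required":["moves"]}

```bash
mkdir -p pics
python3 - <<'E'
from plant import get_state, optics, order
import cv2,pickle
s=get_state();print({k:s[k] for k in('time_s','tcp_pos','eef_rot')})
d={}
for c in('top','side'):
    r=optics.capture(c);d[c]=r;cv2.imwrite(f'pics/{c}0.png',r['img'][:,:,::-1])
    print(c,r['intrinsics'],r['origin'],r['attitude'])
    for n in('tester','carrier','pedal_base','pedal_pad','board_stack','bottle','screwdriver'):
        print(n,[(x['p'],x['location']) for x in optics.look_for(c,n)])
pickle.dump(d,open('d0.pkl','wb'))
E
```

```text
{'time_s': 0.0, 'tcp_pos': array([ 0.17718555, -0.65082714,  0.22561522]), 'eef_rot': array([ 1.79904838e+02, -7.56274734e-03, -1.64777017e+02])}
top [[404.80019485   0.         254.79970438]
 [  0.         404.80019485 192.12768074]
 [  0.           0.           1.        ]] [0.40190607 0.07506188 1.25963436] [-1.73499532e+02 -6.66610780e-02 -8.98743797e+01]
tester [(0.57, [0.5485, 0.1639, 0.1738])]
carrier [(0.85, [0.2712, 0.2645, 0.0171]), (0.84, [0.5612, 0.0905, 0.0418]), (0.8, [0.8051, 0.0661, 0.0127]), (0.61, [0.4392, 0.4975, 0.0177])]
pedal_base [(0.82, [0.5592, -0.3067, 0.0554])]
pedal_pad [(0.89, [0.5683, -0.3141, 0.0786])]
board_stack [(0.75, [0.7834, -0.1576, 0.0403])]
bottle [(0.84, [0.6465, 0.4168, 0.1002])]
screwdriver [(0.72, [0.4573, -0.1425, 0.0215]), (0.35, [0.5609, 0.0905, 0.0398])]
side [[401.18853869   0.         259.78594906]
 [  0.         401.18853869 188.78177878]
 [  0.           0.           1.        ]] [0.39349888 0.86668971 0.84275748] [-133.98699314   -0.22682567 -170.12154459]
tester [(0.66, [0.5446, 0.2316, 0.1098])]
carrier [(0.87, [0.4456, 0.4883, 0.022]), (0.85, [0.8029, 0.0733, 0.011]), (0.63, [0.577, 0.0273, 0.0616]), (0.63, [0.2808, 0.2739, 0.0194])]
pedal_base [(0.77, [0.564, -0.3058, 0.0221]), (0.18, [0.5699, -0.3071, 0.0764])]
pedal_pad [(0.74, [0.7809, -0.1372, 0.0392]), (0.61, [0.5708, -0.3038, 0.0762])]
board_stack [(0.62, [0.7791, -0.1344, 0.0386])]
bottle [(0.8, [0.6436, 0.4392, 0.0924])]
screwdriver [(0.67, [0.4562, -0.1372, 0.0179]), (0.21, [0.7827, -0.1346, 0.0386])]
```

View pics/top0.png

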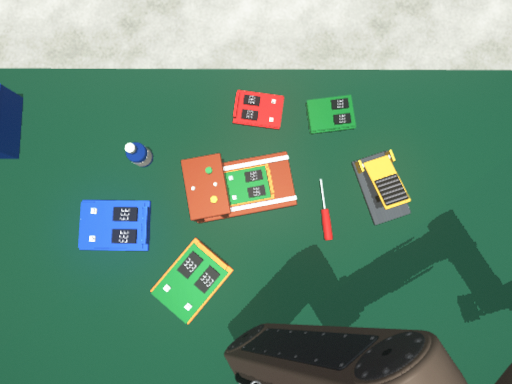

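View pics/side0.png

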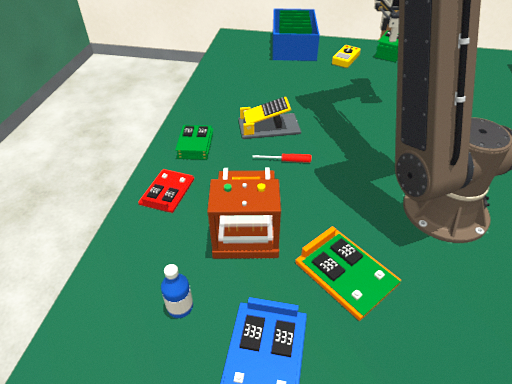

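The pictures show that the wanted carrier is the orange one between the tester's rails (top view, about (250,185)), with its rear lip near (271,183). The push direction is image-left, which is about world +y. The pedal is at (388,185), with its free end towards the bottom of the image (world -x).

```bash
cat > h.py <<'E'
import numpy as np
from scipy.spatial.transform import Rotation as R
def ray(c,uv,z):
    "pixel -> world point at height z"
    d=R.from_euler('xyz',c['attitude'],degrees=True).as_matrix()@np.linalg.inv(c['intrinsics'])@[*uv,1]
    o=np.array(c['origin']);return o+d*(z-o[2])/d[2]
def proj(c,p):
    q=R.from_euler('xyz',c['attitude'],degrees=True).as_matrix().T@(np.array(p)-c['origin'])
    q=c['intrinsics']@q;return q[:2]/q[2]
E
python3 - <<'E'
import pickle,cv2,numpy as np
from h import *
d=pickle.load(open('d0.pkl','rb'));c=d['top'];im=c['img'];hsv=cv2.cvtColor(im,cv2.COLOR_RGB2HSV)
m=((hsv[...,1]<60)&(hsv[...,2]>150)).astype(np.uint8);m[:140]=0;m[:,:222]=0;m[225:]=0;m[:,305:]=0
n,l,st,_=cv2.connectedComponentsWithStats(m)
for i in range(1,n):
    if st[i,4]>60:
        p=np.argwhere(l==i)[:,::-1].astype(np.float32);b=cv2.boxPoints(cv2.minAreaRect(p))
        print('rail',st[i,4],[ray(c,q,.04)[:2].round(4).tolist() for q in b])
        w=np.array([ray(c,q,.04)[:2] for q in p]);v=np.linalg.svd(w-w.mean(0))[2][0];print(w.mean(0),np.degrees(np.arctan2(v[1],v[0])))
a=cv2.resize(im[140:225,175:305,::-1],None,fx=6,fy=6,interpolation=cv2.INTER_CUBIC);cv2.imwrite('pics/t1.png',a)
b=cv2.resize(im[140:230,345:420,::-1],None,fx=6,fy=6,interpolation=cv2.INTER_CUBIC);cv2.imwrite('pics/p1.png',b)
E
```

```text
rail 329 [[0.6217, 0.1736], [0.6592, -0.0269], [0.6436, -0.0296], [0.6062, 0.1707]]
[0.63248531 0.07119783] -79.32689395298625
rail 335 [[0.496, 0.15], [0.534, -0.0506], [0.5193, -0.0532], [0.4814, 0.1471]]
[0.50766031 0.04856186] -79.28201213560037
```

View pics/t1.png

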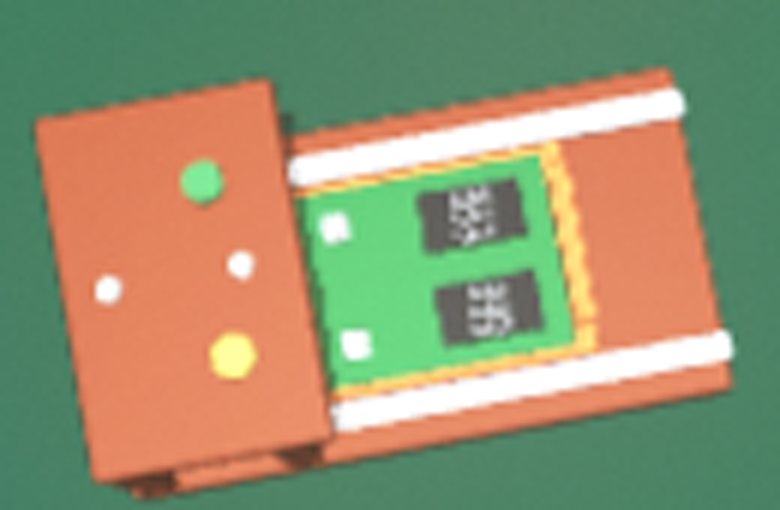

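View pics/p1.png

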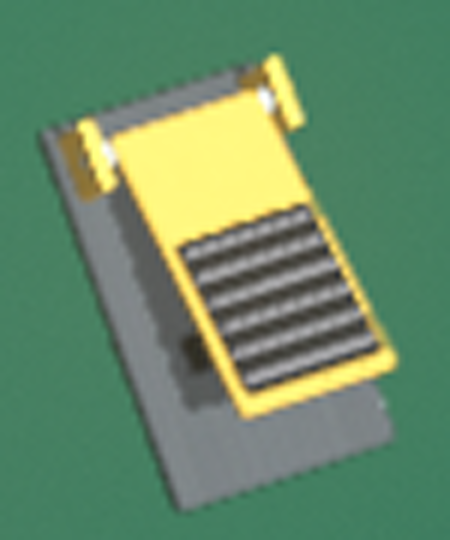

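The crops show the rails clear, the carrier's lip rear edge at about (271,181) in full pixels, and the hinge pins at about (363,165) and (389,156). Next I compute the poses and check them in the side view.

Run:
```python
import pickle,cv2,numpy as np
from h import *
d=pickle.load(open('d0.pkl','rb'));c=d['top'];s=d['side']
F=lambda ox,oy,f:(np.array([ox,oy])/6+f)
e=np.array([-.186,.983]);e/=np.linalg.norm(e);n=np.array([-e[1],e[0]])
rear=np.array([.589,-.040]);O=rear+.175*e
T=lambda x,y,z:[*(O+x*e+y*n),z]
for q in((558,142),(598,345)):
    w=ray(c,F(*q,(175,140)),.062)[:2];print('lip in tester',(w-O)@e,(w-O)@n)
for q in((668,70),(730,385)):
    w=ray(c,F(*q,(175,140)),.03)[:2];print('bed rear',(w-O)@e,(w-O)@n)
for q in ((35,120),(268,78),(330,438),(95,480)):
    w=ray(c,F(*q,(175,140)),.17)[:2];print('bridge',(w-O)@e,(w-O)@n)
B=[ray(c,F(*q,(345,140)),.012)[:2] for q in((40,132),(182,510),(395,438))]
print('base corners',B)
ux=(B[0]-B[1])/np.linalg.norm(B[0]-B[1]);print(np.linalg.norm(B[0]-B[1]),np.linalg.norm(B[1]-B[2]),'yaw',np.degrees(np.arctan2(ux[1],ux[0])))
C=(B[0]+B[2])/2;print('C',C)
uy=np.array([-ux[1],ux[0]])
H=[ray(c,F(*q,(345,140)),.042)[:2] for q in((112,152),(266,98))];h=sum(H)/2;print('hinge in base',(h-C)@ux,(h-C)@uy)
Rb=[ray(c,F(*q,(345,140)),z)[:2] for q,z in(((178,242),.073),((305,203),.073),((382,350),.097),((250,388),.097))]
print('rubber in base',[((r-C)@ux,(r-C)@uy) for r in Rb])
P=lambda x,z:[*(C+x*ux),z]
print('press',P(-38,.055) if 0 else P(-.038,.055),'O',O,'lip home',T(-.055,0,.045))
im=s['img'][:,:,::-1].copy();im=cv2.resize(im[80:280,180:330],None,fx=4,fy=4,interpolation=cv2.INTER_CUBIC)[:600]
for p in [T(-.175,.0635,.04),T(-.175,-.0635,.04),T(.132,.085,.176),T(.132,-.085,.176),T(.022,.085,.176),P(.08,.042),P(-.031,.09),P(-.105,.012)]+[[*b,.012] for b in B]+[T(-.13,0,.062)]:
    q=(proj(s,p)-[180,80])*4;cv2.circle(im,tuple(int(v) for v in q),4,(255,0,255),1)
cv2.imwrite('pics/s1.png',im)
```

```text
lip in tester -0.10836042562331849 -0.04869203570853206
lip in tester -0.10872019775963208 0.05520798203407462
bed rear -0.1733264833007232 -0.08091399043563255
bed rear -0.17294109872219499 0.0847031646208335
bridge 0.1312736276894147 -0.08337483092958678
bridge 0.02355235576154132 -0.08307235443311518
bridge 0.02482945378373696 0.08397842673148642
bridge 0.13162694396524818 0.08317130994375566
base corners [array([ 0.63966737, -0.22901067]), array([ 0.4432058 , -0.29690103]), array([ 0.4803745 , -0.40763131])]
0.2078611369018815 0.11680199858250079 yaw 19.063389856362637
C [ 0.56002094 -0.31832099]
hinge in base 0.08020790559826123 -0.005941451420430406
rubber in base [(np.float64(0.024580267423045497), np.float64(0.031099506471201598)), (np.float64(0.02241046575219978), np.float64(-0.03526197222057491)), (np.float64(-0.05725635917578489), np.float64(-0.03515087758181456)), (np.float64(-0.053767265976280336), np.float64(0.03154023252422701))]
press [np.float64(0.5241049395869012), np.float64(-0.3307323215754829), 0.055] O [0.55646439 0.13194893] lip home [np.float64(0.5666898700492377), np.float64(0.07790783732042622), 0.045]
```

View pics/s1.png

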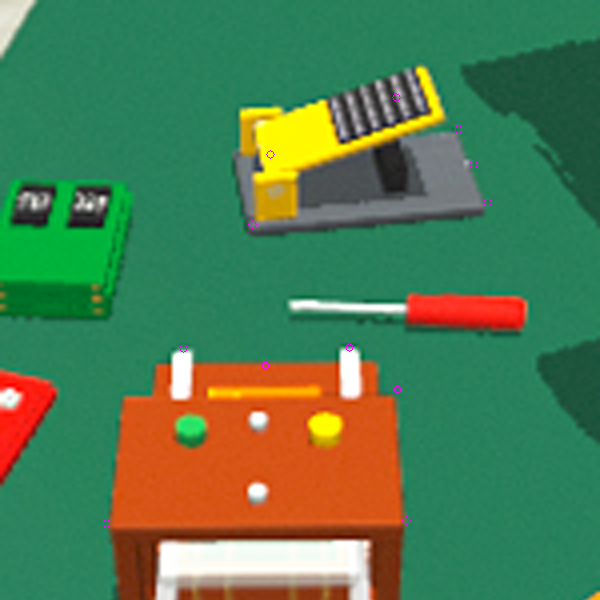

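The projected tester and pedal points match the side view to within a few mm. The carrier's rear face is at tester x of about -0.110, so it has about 55 mm to go. Now I move.

>>> send_rows(moves=[{"slide": [-0.2,0.18,0],"turn": 0,"gripper": 0},{"slide": [-0.4,0.36,0],"turn": 0,"gripper": 0},{"slide": [-0.6,0.54,0],"turn": 0,"gripper": 0},{"slide": [-0.8,0.72,0],"turn": 0,"gripper": 0},{"slide": [-1,0.9,0],"turn": 0,"gripper": 0}], newtons=20)

```text
time_s: 1.22
tcp_pos: [0.2871, -0.4801, 0.2266]
eef_rot: [-180.0, 0.0, -164.8]
contact_force: [1.8, -0.5, -1.0]
gripper_width: 0.0597
gripper_force: 0.0
```

>>> send_rows(moves=[{"slide": [-0.2,0.18,0],"turn": 0,"gripper": 0},{"slide": [-0.4,0.36,0],"turn": 0,"gripper": 0},{"slide": [-0.6,0.54,0],"turn": 0,"gripper": 0},{"slide": [-0.8,0.72,0],"turn": 0,"gripper": 0},{"slide": [-1,0.9,0],"turn": 0,"gripper": 0}])

```text
time_s: 1.63
tcp_pos: [0.3965, -0.3102, 0.227]
eef_rot: [-180.0, 0.1, -164.8]
contact_force: [0.7, -0.9, 0.0]
gripper_width: 0.0264
gripper_force: 0.0
```

>>> send_rows(moves=[{"slide": [-0.2,0.18,0],"turn": 0,"gripper": 0},{"slide": [-0.4,0.36,0],"turn": 0,"gripper": 0},{"slide": [-0.6,0.54,0],"turn": 0,"gripper": 0},{"slide": [-0.8,0.72,0],"turn": 0,"gripper": 0},{"slide": [-1,0.9,0],"turn": 0,"gripper": 0}])

```text
time_s: 2.05
tcp_pos: [0.5059, -0.1403, 0.2271]
eef_rot: [-180.0, 0.1, -164.8]
contact_force: [0.4, -0.2, 0.0]
gripper_width: 0.001
gripper_force: 0.0
```

>>> send_rows(moves=[{"slide": [0,0,0],"turn": -0.07,"gripper": 0},{"slide": [0,0,0],"turn": -0.14,"gripper": 0},{"slide": [0,0,0],"turn": -0.21,"gripper": 0},{"slide": [0,0,0],"turn": -0.28,"gripper": 0},{"slide": [0,0,0],"turn": -0.35,"gripper": 0}])

```text
time_s: 2.47
tcp_pos: [0.5052, -0.142, 0.2267]
eef_rot: [-180.0, 0.0, -132.9]
contact_force: [-0.2, -0.5, 0.6]
gripper_width: 0.0005
gripper_force: 0.0
```

>>> send_rows(moves=[{"slide": [0,0,0],"turn": -0.07,"gripper": 0},{"slide": [0,0,0],"turn": -0.14,"gripper": 0},{"slide": [0,0,0],"turn": -0.21,"gripper": 0},{"slide": [0,0,0],"turn": -0.28,"gripper": 0},{"slide": [0,0,0],"turn": -0.35,"gripper": 0}])

```text
time_s: 2.88
tcp_pos: [0.5051, -0.1423, 0.2267]
eef_rot: [-180.0, 0.0, -101.5]
contact_force: [-0.5, 0.3, 0.1]
gripper_width: 0.0004
gripper_force: 0.0
```

>>> send_rows(moves=[{"slide": [0,0,0],"turn": -0.07,"gripper": 0},{"slide": [0,0,0],"turn": -0.14,"gripper": 0},{"slide": [0,0,0],"turn": -0.21,"gripper": 0},{"slide": [0,0,0],"turn": -0.25,"gripper": 0},{"slide": [0,0,0],"turn": -0.25,"gripper": 0}])

```text
time_s: 3.3
tcp_pos: [0.5051, -0.1423, 0.2267]
eef_rot: [-180.0, -0.0, -79.1]
contact_force: [0.7, -0.1, 0.0]
gripper_width: 0.0003
gripper_force: 0.0
```

>>> send_rows(moves=[{"slide": [-0.18,-0.17,0],"turn": 0,"gripper": 0},{"slide": [-0.36,-0.34,0],"turn": 0,"gripper": 0},{"slide": [-0.55,-0.51,0],"turn": 0,"gripper": 0},{"slide": [-0.73,-0.68,0.1],"turn": 0,"gripper": 0},{"slide": [-0.73,-0.68,0.3],"turn": 0,"gripper": 0}])

```text
time_s: 3.72
tcp_pos: [0.5906, -0.0111, 0.1843]
eef_rot: [-179.5, -0.0, -79.2]
contact_force: [2.1, -0.6, -0.3]
gripper_width: 0.0005
gripper_force: 0.0
```

>>> send_rows(moves=[{"slide": [0,0,0.2],"turn": 0,"gripper": 0},{"slide": [0,0,0.4],"turn": 0,"gripper": 0},{"slide": [0,0,0.6],"turn": 0,"gripper": 0},{"slide": [0,0,0.8],"turn": 0,"gripper": 0},{"slide": [0,0,0.87],"turn": 0,"gripper": 0}])

```text
time_s: 4.13
tcp_pos: [0.5824, -0.0161, 0.047]
eef_rot: [179.7, 0.0, -79.4]
contact_force: [-0.7, -0.4, 0.8]
gripper_width: 0.0002
gripper_force: 0.0
```

Run:
```python
from plant import get_state, optics
import cv2
from h import *
s=get_state();print(s['tcp_pos'],s['contact_force'])
r=optics.capture('side')
a=cv2.resize(r['img'][140:290,180:330,::-1],None,fx=4,fy=4,interpolation=cv2.INTER_CUBIC)
t=optics.capture('top');b=cv2.resize(t['img'][140:230,175:305,::-1],None,fx=6,fy=6,interpolation=cv2.INTER_CUBIC)
cv2.imwrite('pics/t2.png',b)
```

```text
[ 0.5823598  -0.01614587  0.04699625] [-0.68209277 -0.43903735  0.76793322]
```

View pics/t2.png

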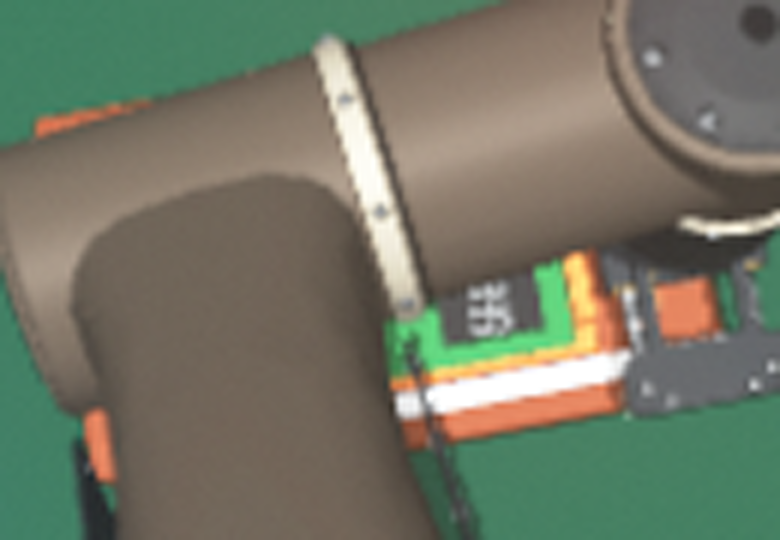

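The top view shows the arm hiding most of the tester, but the gripper is behind the lip at (590,300) and on the rail line. I push slowly while watching the force.

>>> send_rows(moves=[{"slide": [-0.06,0,0],"turn": 0,"gripper": 0},{"slide": [-0.12,0,0],"turn": 0,"gripper": 0},{"slide": [-0.17,0,0],"turn": 0,"gripper": 0},{"slide": [-0.21,0,0],"turn": 0,"gripper": 0},{"slide": [-0.25,0,0],"turn": 0,"gripper": 0}])

```text
time_s: 4.65
tcp_pos: [0.5788, 0.0219, 0.0527]
eef_rot: [-179.9, -0.0, -79.2]
contact_force: [0.8, -3.6, 2.8]
gripper_width: 0.0002
gripper_force: 2.0
```

>>> send_rows(moves=[{"slide": [-0.05,0,0],"turn": 0,"gripper": 0},{"slide": [-0.1,0,0],"turn": 0,"gripper": 0},{"slide": [-0.15,0,0],"turn": 0,"gripper": 0},{"slide": [-0.2,0,0],"turn": 0,"gripper": 0},{"slide": [-0.24,0,0],"turn": 0,"gripper": 0}])

```text
time_s: 5.07
tcp_pos: [0.571, 0.0572, 0.0511]
eef_rot: [180.0, -0.0, -79.3]
contact_force: [1.2, -4.6, 2.6]
gripper_width: 0.0005
gripper_force: 2.0
```

>>> send_rows(moves=[{"slide": [-0.01,0,0],"turn": 0,"gripper": 0},{"slide": [-0.02,0,0],"turn": 0,"gripper": 0},{"slide": [-0.03,0,0],"turn": 0,"gripper": 0},{"slide": [-0.04,0,0],"turn": 0,"gripper": 0},{"slide": [-0.05,0,0],"turn": 0,"gripper": 0}])

```text
time_s: 5.48
tcp_pos: [0.5698, 0.0637, 0.051]
eef_rot: [180.0, -0.0, -79.3]
contact_force: [0.6, -3.7, 3.2]
gripper_width: 0.0004
gripper_force: 2.0
```

>>> send_rows(moves=[{"slide": [-0.01,0,0],"turn": 0,"gripper": 0},{"slide": [-0.015,0,0],"turn": 0,"gripper": 0},{"slide": [-0.02,0,0],"turn": 0,"gripper": 0},{"slide": [-0.025,0,0],"turn": 0,"gripper": 0},{"slide": [-0.03,0,0],"turn": 0,"gripper": 0}])

```text
time_s: 5.9
tcp_pos: [0.5691, 0.0675, 0.051]
eef_rot: [180.0, -0.1, -79.3]
contact_force: [3.7, -12.2, 1.6]
gripper_width: 0.0007
gripper_force: 6.4
```

>>> send_rows(moves=[{"slide": [-0.005,0,0],"turn": 0,"gripper": 0},{"slide": [-0.01,0,0],"turn": 0,"gripper": 0},{"slide": [-0.015,0,0],"turn": 0,"gripper": 0},{"slide": [-0.015,0,0],"turn": 0,"gripper": 0},{"slide": [-0.015,0,0],"turn": 0,"gripper": 0}])

```text
time_s: 6.32
tcp_pos: [0.569, 0.0676, 0.0511]
eef_rot: [179.9, -0.2, -79.3]
contact_force: [7.1, -19.0, 1.2]
gripper_width: 0.0005
gripper_force: 10.3
```

Force rises to 20 N with the tool stalled within about 1 mm of the predicted home position, so the carrier is against the stop. I back off, lift, and head for the pedal.

>>> send_rows(moves=[{"slide": [0.08,0,0],"turn": 0,"gripper": 0},{"slide": [0.25,0,0],"turn": 0,"gripper": 0},{"slide": [0.4,0,-0.1],"turn": 0,"gripper": 0},{"slide": [0.5,0,-0.3],"turn": 0,"gripper": 0},{"slide": [0.6,0,-0.55],"turn": 0,"gripper": 0}])

```text
time_s: 6.73
tcp_pos: [0.5834, -0.0188, 0.1316]
eef_rot: [179.7, 0.1, -79.3]
contact_force: [2.2, 1.2, 0.1]
gripper_width: 0.0003
gripper_force: 0.0
```

>>> send_rows(moves=[{"slide": [0.15,0,-0.2],"turn": 0,"gripper": 0},{"slide": [0.4,0,-0.3],"turn": 0,"gripper": 0},{"slide": [0.6,0,-0.4],"turn": 0,"gripper": 0},{"slide": [0.8,0,-0.4],"turn": 0,"gripper": 0},{"slide": [1,0,-0.4],"turn": 0,"gripper": 0}])

```text
time_s: 7.15
tcp_pos: [0.614, -0.1661, 0.1947]
eef_rot: [-179.8, 0.0, -79.3]
contact_force: [0.4, 0.9, -0.4]
gripper_width: 0.0006
gripper_force: 0.0
```

>>> send_rows(moves=[{"slide": [0.25,0,0],"turn": 0,"gripper": 0},{"slide": [0.5,0,0],"turn": 0,"gripper": 0},{"slide": [0.75,0,0],"turn": 0,"gripper": 0},{"slide": [1,0,0],"turn": 0,"gripper": 0},{"slide": [1,0,0],"turn": 0,"gripper": 0}])

```text
time_s: 7.57
tcp_pos: [0.6412, -0.3179, 0.1917]
eef_rot: [179.9, 0.0, -79.5]
contact_force: [-1.0, 0.5, -0.7]
gripper_width: 0.0002
gripper_force: 0.0
```

Run:
```python
from plant import get_state, optics
import cv2
from h import *
s=get_state();print(s['time_s'],s['tcp_pos'],s['eef_rot'])
t=optics.capture('top');b=cv2.resize(t['img'][130:240,175:305,::-1],None,fx=5,fy=5,interpolation=cv2.INTER_CUBIC)
print([(x['p'],x['location']) for n in('carrier','pedal_pad') for x in optics.look_for('top',n)])
O=np.array([.55646,.13195])
for y in(-.055,0,.055):
    q=proj(t,[*(O-.055*np.array([-.186,.983])+y*np.array([-.983,-.186])),.042 if y else .062]);q=(q-[175,130])*5
    cv2.circle(b,tuple(int(v) for v in q),4,(255,0,255),1)
cv2.imwrite('pics/t3.png',b)
```

```text
7.5667 [ 0.64123544 -0.31790343  0.19167408] [ 1.79936043e+02  2.97277932e-02 -7.94886443e+01]
[(0.95, [0.8058, 0.0676, 0.0151]), (0.92, [0.2713, 0.2663, 0.0198]), (0.67, [0.5529, 0.1178, 0.0426]), (0.61, [0.4363, 0.4979, 0.0182]), (0.17, [0.5527, 0.1516, 0.0358]), (0.44, [0.5196, -0.367, 0.096])]
```

View pics/t3.png

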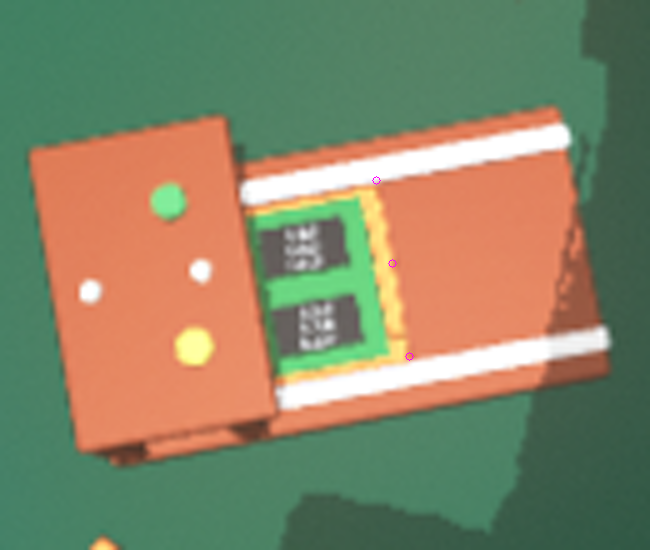

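The carrier's rear edge lies on the predicted home marks (crop (376,181) to (409,356)), so it is home and straight. Next I go over the pad.

>>> send_rows(moves=[{"slide": [-0.01,0.2,0],"turn": 0,"gripper": 0},{"slide": [-0.03,0.4,0],"turn": 0,"gripper": 0},{"slide": [-0.05,0.6,0],"turn": 0,"gripper": 0},{"slide": [-0.06,0.78,0.2],"turn": 0,"gripper": 0},{"slide": [-0.06,0.78,0.4],"turn": 0,"gripper": 0}])

```text
time_s: 8.13
tcp_pos: [0.5219, -0.3245, 0.1358]
eef_rot: [-179.7, -0.1, -79.3]
contact_force: [-0.2, 0.4, -2.0]
gripper_width: -0.0001
gripper_force: 0.0
```

>>> send_rows(moves=[{"slide": [0,0,0.05],"turn": 0,"gripper": 0},{"slide": [0,0,0.1],"turn": 0,"gripper": 0},{"slide": [0,0,0.15],"turn": 0,"gripper": 0},{"slide": [0,0,0.2],"turn": 0,"gripper": 0},{"slide": [0,0,0.25],"turn": 0,"gripper": 0}])

```text
time_s: 8.55
tcp_pos: [0.5259, -0.3255, 0.0962]
eef_rot: [-179.9, -0.0, -79.2]
contact_force: [-0.0, -0.2, 0.7]
gripper_width: 0.0006
gripper_force: 0.0
```

>>> send_rows(moves=[{"slide": [0,0,0.05],"turn": 0,"gripper": 0},{"slide": [0,0,0.1],"turn": 0,"gripper": 0},{"slide": [0,0,0.15],"turn": 0,"gripper": 0},{"slide": [0,0,0.2],"turn": 0,"gripper": 0},{"slide": [0,0,0.24],"turn": 0,"gripper": 0}])

```text
time_s: 8.97
tcp_pos: [0.5238, -0.3264, 0.0604]
eef_rot: [179.9, -0.0, -79.2]
contact_force: [-7.1, -3.5, 10.4]
gripper_width: 0.0004
gripper_force: 5.2
```

>>> send_rows(moves=[{"slide": [0,0,0.01],"turn": 0,"gripper": 0},{"slide": [0,0,0.02],"turn": 0,"gripper": 0},{"slide": [0,0,0.03],"turn": 0,"gripper": 0},{"slide": [0,0,0.04],"turn": 0,"gripper": 0},{"slide": [0,0,0.04],"turn": 0,"gripper": 0}])

```text
time_s: 9.38
tcp_pos: [0.5233, -0.3266, 0.0553]
eef_rot: [179.9, -0.0, -79.2]
contact_force: [-8.7, -1.5, 12.1]
gripper_width: 0.0006
gripper_force: 6.3
```

Pad height is now 0.055 m. I press a little further to confirm the stop, then hold.

>>> send_rows(moves=[{"slide": [0,0,0.01],"turn": 0,"gripper": 0},{"slide": [0,0,0.02],"turn": 0,"gripper": 0},{"slide": [0,0,0.02],"turn": 0,"gripper": 0},{"slide": [0,0,0.02],"turn": 0,"gripper": 0},{"slide": [0,0,0.02],"turn": 0,"gripper": 0}])

```text
time_s: 9.8
tcp_pos: [0.5233, -0.3267, 0.0547]
eef_rot: [179.9, -0.1, -79.2]
contact_force: [-14.0, 3.6, 34.3]
gripper_width: 0.0004
gripper_force: 16.5
```

>>> send_rows(moves=[{"slide": [0,0,0],"turn": 0,"gripper": 0},{"slide": [0,0,0],"turn": 0,"gripper": 0},{"slide": [0,0,0],"turn": 0,"gripper": 0},{"slide": [0,0,0],"turn": 0,"gripper": 0},{"slide": [0,0,0],"turn": 0,"gripper": 0}])

```text
time_s: 10.22
tcp_pos: [0.5233, -0.3267, 0.0547]
eef_rot: [179.9, -0.1, -79.2]
contact_force: [-15.0, 3.0, 33.1]
gripper_width: 0.0006
gripper_force: 16.5
```

>>> send_rows(moves=[{"slide": [0,0,0],"turn": 0,"gripper": 0},{"slide": [0,0,0],"turn": 0,"gripper": 0},{"slide": [0,0,0],"turn": 0,"gripper": 0},{"slide": [0,0,0],"turn": 0,"gripper": 0},{"slide": [0,0,0],"turn": 0,"gripper": 0}])

```text
time_s: 10.63
tcp_pos: [0.5233, -0.3267, 0.0547]
eef_rot: [179.9, -0.1, -79.2]
contact_force: [-14.6, 2.5, 33.0]
gripper_width: 0.0002
gripper_force: 16.5
```

>>> send_rows(moves=[{"slide": [0,0,0],"turn": 0,"gripper": 0},{"slide": [0,0,0],"turn": 0,"gripper": 0},{"slide": [0,0,0],"turn": 0,"gripper": 0},{"slide": [0,0,0],"turn": 0,"gripper": 0},{"slide": [0,0,0],"turn": 0,"gripper": 0}])

```text
time_s: 11.05
tcp_pos: [0.5233, -0.3267, 0.0547]
eef_rot: [179.9, -0.1, -79.2]
contact_force: [-14.7, 2.7, 33.6]
gripper_width: 0.0004
gripper_force: 16.5
```

>>> send_rows(moves=[{"slide": [0,0,0],"turn": 0,"gripper": 0},{"slide": [0,0,0],"turn": 0,"gripper": 0},{"slide": [0,0,0],"turn": 0,"gripper": 0},{"slide": [0,0,0],"turn": 0,"gripper": 0},{"slide": [0,0,0],"turn": 0,"gripper": 0}])

```text
time_s: 11.47
tcp_pos: [0.5233, -0.3267, 0.0547]
eef_rot: [179.9, -0.1, -79.2]
contact_force: [-14.5, 3.1, 32.4]
gripper_width: 0.0003
gripper_force: 16.5
```

>>> send_rows(moves=[{"slide": [0,0,-0.08],"turn": 0,"gripper": 0},{"slide": [0,0,-0.16],"turn": 0,"gripper": 0},{"slide": [0,0,-0.25],"turn": 0,"gripper": 0},{"slide": [0,0,-0.35],"turn": 0,"gripper": 0},{"slide": [0,0,-0.5],"turn": 0,"gripper": 0}])

```text
time_s: 11.88
tcp_pos: [0.5243, -0.3252, 0.1254]
eef_rot: [179.9, 0.1, -79.3]
contact_force: [0.4, -0.3, -0.1]
gripper_width: 0.0002
gripper_force: 0.0
```

>>> send_rows(moves=[{"slide": [0,0,-0.2],"turn": 0,"gripper": 0},{"slide": [0,0,-0.4],"turn": 0,"gripper": 0},{"slide": [0,0,-0.6],"turn": 0,"gripper": 0},{"slide": [0,0,-0.6],"turn": 0,"gripper": 0},{"slide": [0,0,-0.6],"turn": 0,"gripper": 0}])

```text
time_s: 12.3
tcp_pos: [0.526, -0.326, 0.2182]
eef_rot: [-179.8, -0.1, -79.3]
contact_force: [-0.3, 0.2, -1.2]
gripper_width: 0.0004
gripper_force: 0.0
```

Run:
```python
from plant import get_state, optics
import cv2
s=get_state();print(s['time_s'],s['tcp_pos'],s['contact_force'])
t=optics.capture('top')['img'][130:240,175:425];r=optics.capture('side')['img'][70:270,130:330]
cv2.imwrite('pics/e.png',cv2.vconcat([cv2.resize(t,(600,264)),cv2.copyMakeBorder(cv2.resize(r,(330,330)),0,0,0,270,0)])[:,:,::-1])
```

```text
12.3 [ 0.52595479 -0.32595782  0.21815681] [-0.25486307  0.15732868 -1.20358534]
```

View pics/e.png

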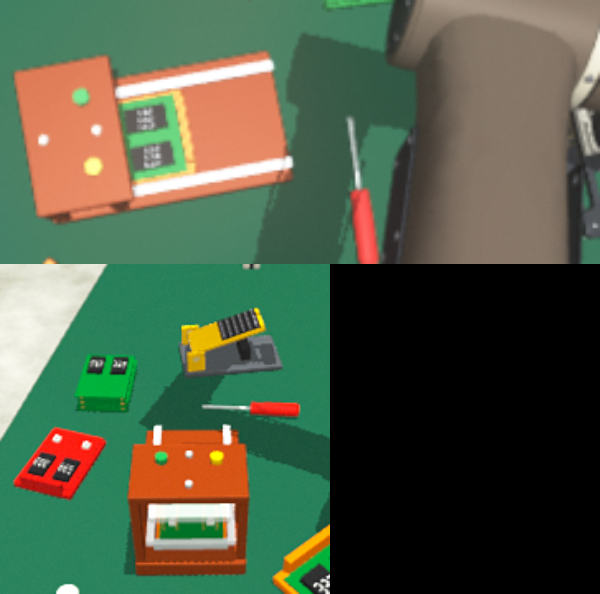

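The carrier is still home (lip at (188,135)) and the pedal is back up (side view, (240,325)). The bystanders in view have not moved, and the gripper is clear of everything.

```bash
python3 -c "
from plant import order
print(order.close_job())"
```

```text
the job is handed in; nothing more can be done
None
```

I pushed the carrier home against the end stop, held the pedal on its stop for over a second and let it come back up, moved no bystander that I could see, and handed the job in at about 12.4 s; no verdict was returned.

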